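# Wind the specimen slide table to its red line with the removable crank

### The arm

A 6-joint arm with a two-finger parallel gripper is mounted at the origin on the work surface. World frame = base frame: x ahead of the robot, y to its left, z up, the work surface at z = 0. Lengths are in m, angles in rad, forces in N, time in s.
With the tool pointing down it reaches from about 0.35 to 0.975 m from the base axis. Payload 17.4 kg.
Tool frame: the origin (TCP) lies between the finger pads; the fingertips stand 25 mm ahead of it and the grasp point (between the pads) lies 6 mm ahead of it; z points along the fingers, y is the direction in which the jaws open and shut (so a half turn about z gives the same grasp; the last joint's range is limited). The gripper opens to 85 mm and grips with 20 to 120 N. Pads are 22 mm wide; open, the fingers measure 114 mm over their backs; the gripper's body (76 mm by 85 mm) begins 54 mm behind the grasp point. The pads swing forward as they close: fully open they stand 13 mm farther back than shut.
Start: joints at [1.071, 0.116, 1.442, -0, 1.584, -0.038], TCP at [0.301, 0.604, 0.256] pointing down, gripper open.
Joint ranges: [-2.83, 2.83], [-0.83, 2.19], [0.07, 2.5], [-1.14, 4.28], [0.01, 3], [-2.97, 2.97]. Speed limits (rad/s): [1.89, 1.89, 2.22, 3.14, 3.14, 3.14].

### API

Orientations are given as [roll, pitch, yaw] about the fixed x, y, z axes, in that order (R = Rz(yaw) Ry(pitch) Rx(roll)).
In Python, from plant import arm gives the robot as it stands. The module is installed in compiled form; this text tells all that it offers.
- The arm moves only by the tool carry_out, never from a script. Its argument "rows" is a list of rows, each an object of numbers: "dx", "dy", "dz": the shift along the tool's x, y, z in cm; "twist": the turn about the tool's z in degrees; "fingers": the closure in counts, from 0 (fully open) to 255 (shut). A call has 1 to 20 rows; each row is the pose to reach, as a shift and turn from the pose measured when the call began, along the tool's axes at that moment; what a row does not reach only later rows make up. A row lasts 1/8 s, in which the tool goes at most 62.5 mm and 10.7 degrees, less where a joint would pass 70% of its speed; a pose out of reach is approached as far as the arm can. A call with a gripper value outside its range is refused whole. The fingers move at their own pace and stop on an object; "newtons" is the grip in N (left out, the last holds). Time passes only in rows, so rows that repeat a pose let the fingers close. It gives the time, the measured TCP pose, the force and the opening at its end, in the units of the state.
- arm.state(): the state, without advancing time (a new reading comes with each control period).
- arm.snapshot(name): name is "scene" or "top" or "wrist"; returns a dict with "pixels" (480x640x3 uint8, blue, green, red), "depth" (480x640 float32, m along the optical axis (not along the pixel's ray), 0 where there is no reading), "fx", "fy", "cx", "cy" (pixels), "D" ([k1, k2, p1, p2, k3] as OpenCV has them; the pictures are not rectified), "origin" and "orientation" of the camera in the world; the wrist camera has in their place "mount" (4x4, takes a point from camera to tool coordinates, whose origin is the TCP and whose axes are the flange's). Camera axes: x right, y down, z forward; pixel columns grow to the right and rows downward; lengths in m; the calibration is good to about 2 mm. A picture is of the moment at which its call begins: read the wrist's pose just before it.
- arm.finish_job(): hands the job in, once; it reports no verdict.
The state is a dict: "time": time; "joint_pos": joint angles; "dq": joint speeds; "tau": joint torques, N m; "position": TCP position; "orientation": TCP orientation; "wrist_force": force on the tool from outside, world axes, zero at the start; "torque": the same for the moment, N m; "width": finger opening in m.
Only numpy, scipy, OpenCV 4.12 (cv2) and the standard library are available. Lean on these libraries where they do the work, as an engineer would, in place of code of your own. Each camera call takes 0.05 s, during which the arm holds its last target. There are 200 camera calls.

### The job

Fit the orange-gripped crank with the square socket fully down onto the square shaft end of the slide table, then wind it anticlockwise (seen from above), about one and a half to two turns, until the orange pointer on the carriage stands at the red line of the scale. Move the carriage only with the crank, let go and leave the crank on the shaft, and leave the black-gripped crank lying where it is.

Things in the scene. Friction and masses are not known exactly. Their poses are not given: they have to be found in the camera images.
- crank_hub (a point): Loose crank, flat on the bench, 0.3 kg. Point: centre of its yellow hub, 36 x 36 x 45 mm high, 22.5 mm square through hole. z up the hole, x along the arm to the grip. Steel arm 18 mm wide, 12 thick, level with the hub's underside, to 88 mm out. Orange grip, 24 mm diameter, spins freely on its pin; axis 75 mm from the hole's, 30 to 80 mm above the underside (middle 32.5 mm above this point).
- spare_hub (a point): The wrong crank, to be left alone: loose, same size, but all black, with a round 36 mm hub that has only a small round hole, and a black grip. This point is its hub's centre, 22.5 mm above the bench; x points along its arm to the grip.
- shaft_top (a point): Centre of the top of the slide table's upright square shaft, 120 mm above the bench. z up, x and y normal to its flats; the crank fits at any quarter turn. 20 mm square, last 10 mm tapering to 12 mm. Collar face 50 mm below this point; with the crank home on it the hub centre is 27.5 mm below. Turns with even friction (0.1 N m), stays where left. All else under the crank's sweep is below 70 mm.
- carriage (a joint): Position (m) of the aluminium carriage, 70 x 90 mm, on the rail that runs from the gearbox away from the robot: 0 nearest the gearbox, growing away from it, 0.040 per full anticlockwise turn of the shaft seen from above; starts at 0 to 0.016. Its orange pointer is at the red line of the white scale at 0.076. End stop 0.104.
Mind the look-alikes: they are no part of the job. There is more than one size of the part that bears crank_hub; the job needs the middle-sized.

How it is judged:
By the outcome, as a careful person would: the job done as asked, in the order asked, and still so for the second after the job is handed in, with the robot touching nothing.
It also fails if it takes over 72 s, if anything falls off the work surface, if the arm or the gripper's body presses on something with over 40 N, if the wrist force passes 120 N, or if a joint passes its speed limit or range.

## Working session

There is one attempt and no reset: what is moved stays moved. The work goes in short steps, Python scripts to look and compute and a tool call to move; the robot and the scene stay as the last step left them, time stands still between calls to the robot, and variables do not carry over. Pictures are saved under pics/ and viewed, about 8 in all and at most 12, crops included, and the job is handed in when it is done.

Besides the shell and the picture viewer there is one more tool, called as name(argument=value, ...) on one line, values as JSON. carry_out: Moves the arm, as the interface text tells. Its arguments: {"type":"object","properties":{"rows":{"type":"array"},"newtons":{"type":"number"}},"required":["rows"]}

```bash
mkdir -p pics; cat > h.py <<'E'
import numpy as np, cv2, pickle
from scipy.spatial.transform import Rotation as R
from plant import arm
def snap(name):
    st=arm.state(); s=arm.snapshot(name)
    if 'mount' in s:
        T=np.eye(4);T[:3,:3]=R.from_euler('xyz',st['orientation']).as_matrix();T[:3,3]=st['position'];T=T@np.array(s['mount'])
    else:
        T=np.eye(4);o=np.array(s['orientation']);T[:3,:3]=o if o.shape==(3,3) else R.from_euler('xyz',o).as_matrix();T[:3,3]=s['origin']
    s['T']=T;s['st']=st;s['K']=np.array([[s['fx'],0,s['cx']],[0,s['fy'],s['cy']],[0,0,1]]);s['D']=np.array(s['D'],float);return s
def pt(s,u,v,z=None):
    "pixel -> world, by depth or at height z"
    x,y=cv2.undistortPoints(np.array([[[u,v]]],float),s['K'],s['D'])[0,0]
    d=s['T'][:3,:3]@np.array([x,y,1]);o=s['T'][:3,3]
    k=s['depth'][int(round(v)),int(round(u))] if z is None else (z-o[2])/d[2]
    return o+k*d
def proj(s,P):
    Ti=np.linalg.inv(s['T']);r,_=cv2.Rodrigues(Ti[:3,:3]);return cv2.projectPoints(np.array(P,float).reshape(-1,3),r,Ti[:3,3],s['K'],s['D'])[0][:,0]
def cloud(s):
    v,u=np.mgrid[0:480,0:640];p=cv2.undistortPoints(np.stack([u,v],-1).reshape(-1,1,2).astype(float),s['K'],s['D'])[:,0]
    d=s['depth'].reshape(-1,1);return (np.c_[p*d,d]@s['T'][:3,:3].T+s['T'][:3,3]).reshape(480,640,3)
E
python3 - <<'E'
from h import *
for n in('scene','top'):
    s=snap(n);pickle.dump(s,open(n+'.pkl','wb'));cv2.imwrite(f'pics/{n}.png',s['pixels']);print(n,s['T'],s['orientation'],s['K'][0,0])
print(arm.state())
E
```

```text
scene [[ 0.27627878  0.6402221  -0.71678846  1.22768621]
 [ 0.96090991 -0.17008189  0.21845892 -0.19900809]
 [ 0.01794949 -0.7491247  -0.66218578  0.72558599]
 [ 0.          0.          0.          1.        ]] [-2.29467068 -0.01795045  1.29082999] 500.9527145499482
top [[-0.21990104 -0.95551786  0.19654298  0.38730927]
 [-0.97550821  0.21646704 -0.03906092  0.01966548]
 [-0.00522167 -0.20031883 -0.97971685  0.97376739]
 [ 0.          0.          0.          1.        ]] [-2.93990653  0.00522169 -1.79251243] 537.5481770859715
{'time': 0.1, 'joint_pos': array([ 1.07119702e+00,  1.16426920e-01,  1.44221023e+00,  7.91697591e-06,
        1.58399378e+00, -3.77822108e-02]), 'dq': array([-0.00022131, -0.00260646, -0.00037738,  0.00054185, -0.00082151,
       -0.00020221]), 'tau': array([ 1.64723901e-03, -7.33656907e+01, -6.33793402e+01, -7.62287641e-05,
        5.01238683e-03, -7.27103634e-05]), 'position': array([0.30068779, 0.60416195, 0.25563616]), 'orientation': array([-3.14055541e+00, -4.71298893e-05,  2.67977563e+00]), 'wrist_force': array([-0.24472143,  0.84741832, -0.86490745]), 'torque': array([-0.03246172, -0.051739  , -0.00745471]), 'width': 0.08525784227443549}
```

View pics/top.png

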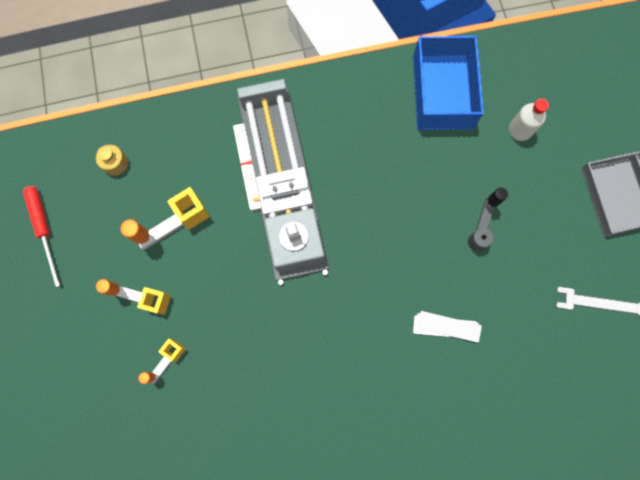

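View pics/scene.png

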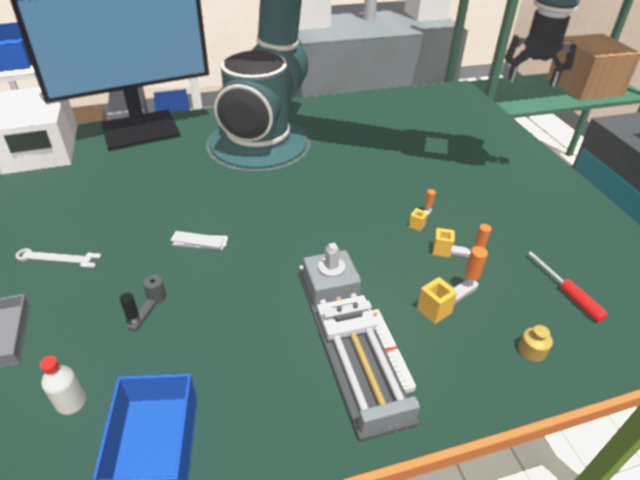

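The top view shows three orange cranks: large with its hub at (188,208), middle at (153,301), small at (171,350). The shaft is at (292,230) and the black spare at (483,239). I'll enlarge the middle crank and the shaft.

```bash
python3 - <<'E'
from h import *
s=pickle.load(open('top.pkl','rb'));im=s['pixels']
a=cv2.resize(im[270:330,90:180],None,fx=6,fy=6,interpolation=cv2.INTER_CUBIC)
b=cv2.resize(im[200:270,255:335],None,fx=6,fy=6,interpolation=cv2.INTER_CUBIC)
c=np.zeros((600,800,3),np.uint8);c[:360,:400]=a[:,70:470];c[:420,400:800]=b[:,40:440]
cv2.imwrite('pics/crop1.png',c)
C=cloud(s);hsv=cv2.cvtColor(im,cv2.COLOR_BGR2HSV)
for nm,(x0,x1,y0,y1) in dict(mid=(90,172,270,320),big=(118,212,185,250),small=(135,188,338,390)).items():
    sub=C[y0:y1,x0:x1].reshape(-1,3);h=hsv[y0:y1,x0:x1].reshape(-1,3)
    for col,lo,hi in(('yel',20,35),('org',5,16)):
        m=(h[:,0]>=lo)&(h[:,0]<=hi)&(h[:,1]>150)&(h[:,2]>90);q=sub[m];zt=np.percentile(q[:,2],90)
        t=q[abs(q[:,2]-zt)<.006]
        print(nm,col,m.sum(),'ztop',zt.round(4),'rect',[np.round(v,4) for v in cv2.minAreaRect(t[:,:2].astype(np.float32))], t[:,:2].mean(0).round(4))
sub=C[205:265,265:325];
t=sub[(sub[...,2]>.112)&(sub[...,2]<.13)];print('shaft',len(t),t.mean(0),cv2.minAreaRect(t[:,:2].astype(np.float32)))
print(pt(s,292,231,.12),[pt(s,u,v,.02) for u,v in((285,90),(300,225))])
E
```

```text
mid yel 551 ztop 0.0784 rect [array([0.5782, 0.3584]), array([0.0171, 0.0157]), np.float64(75.1102)] [0.578  0.3603]
mid org 146 ztop 0.0794 rect [array([0.5777, 0.359 ]), array([0.021 , 0.0237]), np.float64(31.9249)] [0.576  0.3559]
big yel 890 ztop 0.1016 rect [array([0.6605, 0.2915]), array([0.0228, 0.0235]), np.float64(72.534)] [0.6611 0.2947]
big org 240 ztop 0.1011 rect [array([0.6588, 0.2916]), array([0.0266, 0.0291]), np.float64(35.4605)] [0.6536 0.2876]
small yel 325 ztop 0.0598 rect [array([0.414 , 0.3203]), array([0.012 , 0.0115]), np.float64(78.8608)] [0.4138 0.3213]
small org 65 ztop 0.0626 rect [array([0.4139, 0.3198]), array([0.018 , 0.0148]), np.float64(78.4375)] [0.4136 0.3173]
shaft 120 [0.59153857 0.02646742 0.1177469 ] ((0.592184841632843, 0.026182401925325394), (0.017690232023596764, 0.019395632669329643), 10.317712783813477)
[0.59012085 0.02629303 0.12      ] [array([ 0.89060316, -0.01811354,  0.02      ]), array([0.62162937, 0.01047208, 0.02      ])]
```

View pics/crop1.png

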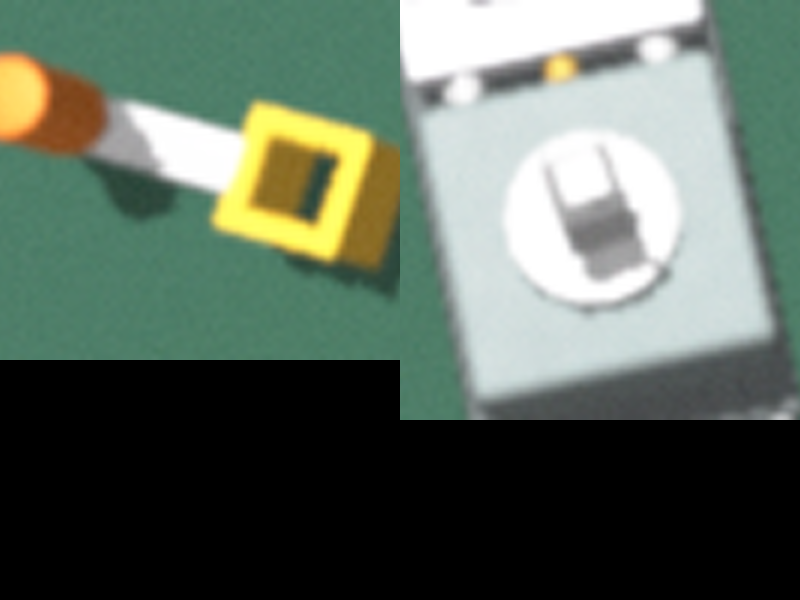

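```bash
cat >> h.py <<'E'
def go(pos,yaw=None,st=None,jaw=None):
    "print dx,dy,dz cm, twist deg to TCP pos; jaw = world angle of tool y (mod 180)"
    st=st or arm.state();Rm=R.from_euler('xyz',st['orientation']).as_matrix()
    d=Rm.T@(np.array(pos)-st['position'])*100
    a=np.degrees(np.arctan2(Rm[1,1],Rm[0,1]))
    if jaw is None: jaw=a
    tw=-((jaw-a+90)%180-90)
    print('cm',d.round(2),'twist',round(tw,1),'or',round(tw-np.sign(tw)*180,1),'q6',np.degrees(st['joint_pos'][5]).round(1),'jaw now',a.round(1),'pos',st['position'].round(4),'tool axes\n',Rm.round(4))
E
python3 - <<'E'
from h import *
s=pickle.load(open('top.pkl','rb'))
f=lambda x,y:((x+70+.5)/6-.5+90,(y+.5)/6-.5+270)
c=np.array([pt(s,*f(*p),.045) for p in((258,103),(372,140),(335,262),(215,228))])
print(c.round(4),c.mean(0)); e=[np.linalg.norm(c[i]-c[i-1]) for i in range(4)];print(e)
g=pt(s,*f(12,95),.08);print('grip',g,'dist',np.linalg.norm(g[:2]-c.mean(0)[:2]),'arm angle',np.degrees(np.arctan2(*(g-c.mean(0))[1::-1])))
d=[c[0]-c[1],c[3]-c[2]];print([np.degrees(np.arctan2(v[1],v[0])) for v in d])
f2=lambda x,y:((x-400+40+.5)/6-.5+255,(y+.5)/6-.5+200)
t=np.array([pt(s,*f2(*p),.12) for p in((545,150),(605,143),(622,203),(562,210))]);print('shaft',t.round(4),t.mean(0))
E=c.mean(0)[:2]; go([E[0],E[1],.24],jaw=np.degrees(np.arctan2(*(g-c.mean(0))[1::-1]))+90)
st=arm.state(); w=snap('wrist'); print(w['mount'])
E
```

```text
[[0.5675 0.3002 0.045 ]
 [0.5495 0.2692 0.045 ]
 [0.517  0.2856 0.045 ]
 [0.5342 0.3183 0.045 ]] [0.54203682 0.29331374 0.045     ]
[np.float64(0.03784805104370413), np.float64(0.03586514607100341), np.float64(0.03642242958041472), np.float64(0.037012213321956255)]
grip [0.57821558 0.35791584 0.08      ] dist 0.07404278483307797 arm angle 60.75010461354979
[np.float64(59.88411516188328), np.float64(62.167858075903155)]
shaft [[0.603  0.0345 0.12  ]
 [0.6013 0.0182 0.12  ]
 [0.5839 0.0172 0.12  ]
 [0.5856 0.0335 0.12  ]] [0.59347146 0.02585798 0.12      ]
cm [-35.46 -17.07   1.58] twist -87.2 or 92.8 q6 -2.2 jaw now 63.5 pos [0.3007 0.6042 0.2556] tool axes
 [[-8.952e-01  4.456e-01 -5.000e-04]
 [ 4.456e-01  8.952e-01 -9.000e-04]
 [ 0.000e+00 -1.000e-03 -1.000e+00]]
[[-1.34889763e-04 -9.48762421e-01 -3.15990269e-01  8.08699422e-02]
 [ 9.99999759e-01 -3.43066657e-04  6.03180035e-04  3.12352111e-04]
 [-6.80680275e-04 -3.15990112e-01  9.48762239e-01 -1.18256389e-01]
 [ 0.00000000e+00  0.00000000e+00  0.00000000e+00  1.00000000e+00]]
```

carry_out(rows=[{"dx":-4,"dy":-2,"dz":0,"twist":9},{"dx":-8,"dy":-4,"dz":0,"twist":18},{"dx":-12,"dy":-6,"dz":0,"twist":28},{"dx":-16,"dy":-8,"dz":0,"twist":37},{"dx":-20,"dy":-10,"dz":0.5,"twist":46},{"dx":-24,"dy":-12,"dz":0.5,"twist":56},{"dx":-28,"dy":-14,"dz":1,"twist":65},{"dx":-32,"dy":-16,"dz":1,"twist":74},{"dx":-35.5,"dy":-17.1,"dz":1.5,"twist":84},{"dx":-35.5,"dy":-17.1,"dz":1.5,"twist":92.8},{"dx":-35.5,"dy":-17.1,"dz":1.5,"twist":92.8},{"dx":-35.5,"dy":-17.1,"dz":1.5,"twist":92.8}])

```text
schema error: expected keys dx, dy, dz, twist, fingers
```

```bash
python3 - <<'E'
from h import *
s=snap('wrist');pickle.dump(s,open('w1.pkl','wb'))
p=proj(s,[[.542,.2933,.045],[.578,.358,.08]]);print(p)
cv2.imwrite('pics/w1.png',s['pixels'])
go([.542,.2933,.24],jaw=151)
E
```

```text
[[190.5315893  485.71758015]
 [241.82336151 516.10535933]]
cm [-35.45 -17.08   1.6 ] twist -87.5 or 92.5 q6 -2.2 jaw now 63.5 pos [0.3007 0.6042 0.2558] tool axes
 [[-8.952e-01  4.456e-01 -4.000e-04]
 [ 4.456e-01  8.952e-01 -6.000e-04]
 [ 0.000e+00 -7.000e-04 -1.000e+00]]
```

View pics/w1.png

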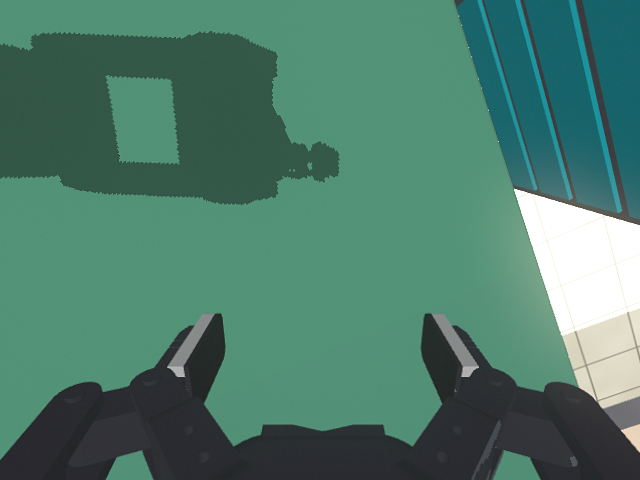

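The move was refused because every row needs "fingers", so this picture only shows empty bench. I'll resend it.

carry_out(rows=[{"dx":-4,"dy":-2,"dz":0,"twist":9,"fingers":0},{"dx":-8,"dy":-4,"dz":0,"twist":18,"fingers":0},{"dx":-12,"dy":-6,"dz":0,"twist":28,"fingers":0},{"dx":-16,"dy":-8,"dz":0,"twist":37,"fingers":0},{"dx":-20,"dy":-10,"dz":0.5,"twist":46,"fingers":0},{"dx":-24,"dy":-12,"dz":0.5,"twist":56,"fingers":0},{"dx":-28,"dy":-14,"dz":1,"twist":65,"fingers":0},{"dx":-32,"dy":-16,"dz":1,"twist":74,"fingers":0},{"dx":-35.5,"dy":-17.1,"dz":1.5,"twist":84,"fingers":0},{"dx":-35.5,"dy":-17.1,"dz":1.5,"twist":92.8,"fingers":0},{"dx":-35.5,"dy":-17.1,"dz":1.5,"twist":92.8,"fingers":0},{"dx":-35.5,"dy":-17.1,"dz":1.5,"twist":92.8,"fingers":0}])

```text
time: 1.7
position: [0.5421, 0.2932, 0.241]
orientation: [-3.142, 0.001, 1.064]
wrist_force: [-0.2, -0.0, 0.1]
width: 0.0855
```

```bash
python3 - <<'E'
from h import *
s=snap('wrist');pickle.dump(s,open('w1.pkl','wb'))
p=proj(s,[[.542,.2933,.045],[.578,.358,.08]]);print(p)
cv2.imwrite('pics/w1b.png',s['pixels'])
go([.542,.2933,.24],jaw=151)
E
```

```text
[[322.18171245 223.68777773]
 [322.13965138 142.41762616]]
cm [-0.   -0.01  0.1 ] twist -0.1 or 179.9 q6 55.1 jaw now -29.1 pos [0.5421 0.2933 0.241 ] tool axes
 [[ 4.857e-01  8.742e-01 -2.000e-04]
 [ 8.742e-01 -4.857e-01 -6.000e-04]
 [-6.000e-04  1.000e-04 -1.000e+00]]
```

View pics/w1b.png

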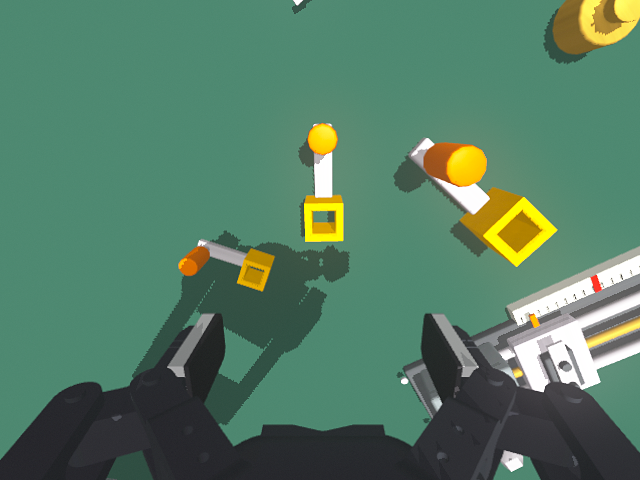

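The middle crank's hub top face is at (324,222), where I predicted (322,224). Its grip is at (322,139), predicted (322,142). They agree within 2 mm and the gripper is aligned, so I'll descend with the jaws partly closed to clear the small crank.

carry_out(rows=[{"dx":0.1,"dy":0.15,"dz":4,"twist":0,"fingers":75},{"dx":0.1,"dy":0.15,"dz":9,"twist":0,"fingers":75},{"dx":0.1,"dy":0.15,"dz":14,"twist":0,"fingers":75},{"dx":0.1,"dy":0.15,"dz":17,"twist":0,"fingers":75},{"dx":0.1,"dy":0.15,"dz":19,"twist":0,"fingers":75},{"dx":0.1,"dy":0.15,"dz":20.8,"twist":0,"fingers":75},{"dx":0.1,"dy":0.15,"dz":20.8,"twist":0,"fingers":75},{"dx":0.1,"dy":0.15,"dz":20.8,"twist":0,"fingers":75}])

```text
time: 2.75
position: [0.5443, 0.2936, 0.0342]
orientation: [3.141, -0.001, 1.064]
wrist_force: [-0.6, -0.8, 1.1]
width: 0.0607
```

carry_out(rows=[{"dx":0,"dy":0,"dz":0,"twist":0,"fingers":255},{"dx":0,"dy":0,"dz":0,"twist":0,"fingers":255},{"dx":0,"dy":0,"dz":0,"twist":0,"fingers":255},{"dx":0,"dy":0,"dz":0,"twist":0,"fingers":255},{"dx":0,"dy":0,"dz":0,"twist":0,"fingers":255},{"dx":0,"dy":0,"dz":0,"twist":0,"fingers":255},{"dx":0,"dy":0,"dz":0,"twist":0,"fingers":255},{"dx":0,"dy":0,"dz":0,"twist":0,"fingers":255}], newtons=50)

```text
time: 3.75
position: [0.5448, 0.2939, 0.0355]
orientation: [3.14, -0.002, 1.064]
wrist_force: [-1.1, -0.2, 7.0]
width: 0.0354
```

carry_out(rows=[{"dx":0,"dy":0,"dz":-2,"twist":0,"fingers":255},{"dx":0,"dy":0,"dz":-6,"twist":0,"fingers":255},{"dx":0,"dy":0,"dz":-11,"twist":0,"fingers":255},{"dx":0,"dy":0,"dz":-16,"twist":0,"fingers":255},{"dx":0,"dy":0,"dz":-20,"twist":0,"fingers":255},{"dx":-2,"dy":1.5,"dz":-22.5,"twist":6,"fingers":255},{"dx":-5,"dy":3.5,"dz":-22.5,"twist":15,"fingers":255},{"dx":-8,"dy":5.5,"dz":-22.5,"twist":25,"fingers":255},{"dx":-11,"dy":7.5,"dz":-22.5,"twist":34,"fingers":255},{"dx":-14,"dy":9.5,"dz":-22.5,"twist":43,"fingers":255},{"dx":-16,"dy":10.5,"dz":-22.5,"twist":52,"fingers":255},{"dx":-16.6,"dy":10.9,"dz":-22.5,"twist":61,"fingers":255},{"dx":-16.6,"dy":10.9,"dz":-22.5,"twist":61,"fingers":255},{"dx":-16.6,"dy":10.9,"dz":-22.5,"twist":61,"fingers":255}])

```text
time: 5.5
position: [0.5589, 0.096, 0.261]
orientation: [-3.14, -0.003, 0.003]
wrist_force: [0.3, 0.3, -2.6]
width: 0.0358
```

```bash
python3 - <<'E'
from h import *
s=snap('wrist');pickle.dump(s,open('w2.pkl','wb'))
print(proj(s,[[.592,.026,.12]]))
cv2.imwrite('pics/w2.png',s['pixels'])
go([.592,.026,.26],jaw=90)
E
```

```text
[[415.63853726 200.73458948]]
cm [3.29 7.02 0.08] twist 0.2 or -179.8 q6 97.0 jaw now -89.8 pos [0.5589 0.0961 0.2608] tool axes
 [[ 1.      0.0029  0.0029]
 [ 0.0029 -1.      0.0011]
 [ 0.0029 -0.001  -1.    ]]
```

View pics/w2.png

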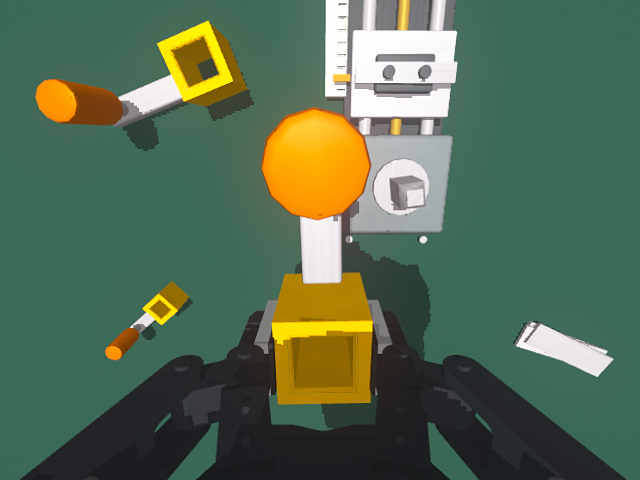

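The held crank sits square in the jaws. The shaft top appears at about (415,197). I'll enlarge it, and use the depth data for the shaft and the held hub.

```bash
python3 - <<'E'
from h import *
s=pickle.load(open('w2.pkl','rb'));im=s['pixels']
c=cv2.resize(im[155:225,370:450],None,fx=10,fy=10,interpolation=cv2.INTER_CUBIC)[:600]
c=cv2.convertScaleAbs(c,alpha=.85);cv2.imwrite('pics/crop2.png',c)
C=cloud(s)
q=C[165:220,380:440];t=q[(q[...,2]>.116)];print('top',len(t),t.mean(0),cv2.minAreaRect(t[:,:2].astype(np.float32)))
# gearbox top / held hub top
h=C[315:410,265:380].reshape(-1,3);zt=np.percentile(h[:,2],95);t=h[abs(h[:,2]-zt)<.004];print('hub',zt,cv2.minAreaRect(t[:,:2].astype(np.float32)),len(t))
E
```

```text
top 426 [0.5967424  0.02951155 0.12506236] ((0.6114086508750916, 0.05969874560832977), (0.09115920960903168, 0.020530277863144875), 63.969146728515625)
hub 0.27574786281642133 ((0.5593319535255432, 0.09627944231033325), (0.036048710346221924, 0.041004568338394165), 0.8927421569824219) 1599
```

View pics/crop2.png

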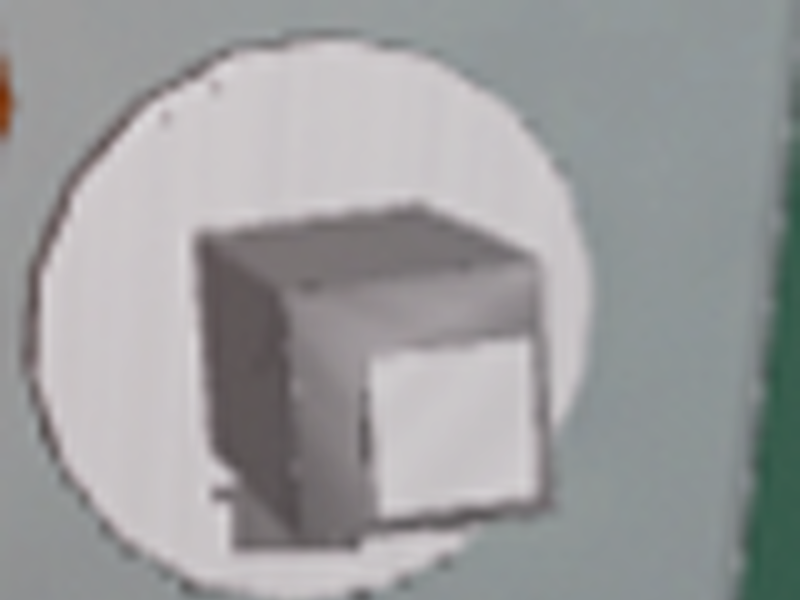

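```bash
python3 - <<'E'
from h import *
s=pickle.load(open('w2.pkl','rb'))
f=lambda x,y:((x+.5)/10-.5+370,(y+.5)/10-.5+155)
ang=lambda v:np.degrees(np.arctan2(v[1],v[0]))
for P,z in((((370,358),(532,338),(535,505),(372,520)),.12),(((285,290),(540,260),(548,510),(300,535)),.11),(((200,235),(420,208)),.07)):
    t=np.array([pt(s,*f(*p),z) for p in P]);print(t.round(4),t.mean(0).round(4))
    for i in range(len(t)):
        d=t[i]-t[i-1];print('  edge',np.linalg.norm(d).round(4),(ang(d)%90).round(1))
# collar disc centre z=.07, ellipse
print('disc',pt(s,*f(308,325),.07))
sc=pickle.load(open('scene.pkl','rb'));im=sc['pixels'];print(proj(sc,[[.592,.026,.12]]))
E
```

```text
[[0.5998 0.0335 0.12  ]
 [0.6014 0.0215 0.12  ]
 [0.5887 0.0201 0.12  ]
 [0.5875 0.0324 0.12  ]] [0.5944 0.0269 0.12  ]
  edge 0.0124 5.3
  edge 0.0121 7.2
  edge 0.0128 6.5
  edge 0.0123 5.5
[[0.6035 0.0381 0.11  ]
 [0.6059 0.0186 0.11  ]
 [0.5863 0.0161 0.11  ]
 [0.5842 0.0355 0.11  ]] [0.595  0.0271 0.11  ]
  edge 0.0195 7.6
  edge 0.0197 6.8
  edge 0.0197 7.3
  edge 0.0195 6.1
[[0.6028 0.0374 0.07  ]
 [0.6052 0.0181 0.07  ]] [0.604  0.0277 0.07  ]
  edge 0.0194 7.1
  edge 0.0194 7.1
disc [0.5949195 0.0272141 0.07     ]
[[332.80071397 245.07024619]]
```

carry_out(rows=[{"dx":1,"dy":2,"dz":0,"twist":-3,"fingers":255},{"dx":2.5,"dy":5,"dz":0,"twist":-6.5,"fingers":255},{"dx":3.53,"dy":6.93,"dz":0,"twist":-6.5,"fingers":255},{"dx":3.5,"dy":6.93,"dz":3,"twist":-6.5,"fingers":255},{"dx":3.5,"dy":6.92,"dz":6,"twist":-6.5,"fingers":255},{"dx":3.5,"dy":6.92,"dz":8,"twist":-6.5,"fingers":255},{"dx":3.5,"dy":6.92,"dz":9,"twist":-6.5,"fingers":255},{"dx":3.5,"dy":6.92,"dz":9,"twist":-6.5,"fingers":255},{"dx":3.5,"dy":6.92,"dz":9,"twist":-6.5,"fingers":255}])

```text
time: 6.68
position: [0.5948, 0.0272, 0.172]
orientation: [-3.141, -0.005, 0.116]
wrist_force: [-1.0, 0.4, -2.6]
width: 0.0359
```

```bash
python3 - <<'E'
from h import *
go([.5944,.0269,.15],jaw=97);print(arm.state()['wrist_force'])
s=snap('wrist');pickle.dump(s,open('w3.pkl','wb'))
w=s['pixels'][240:480,200:440]; sc=snap('scene'); u,v=proj(sc,[[.595,.027,.13]])[0].astype(int);print(u,v)
w=cv2.resize(w,(400,400),interpolation=cv2.INTER_CUBIC);b=cv2.resize(sc['pixels'][v-50:v+50,u-50:u+50],(400,400),interpolation=cv2.INTER_CUBIC)
cv2.imwrite('pics/w3.png',np.hstack([w,b]))
E
```

```text
cm [-0.05  0.02  2.2 ] twist -0.3 or 179.7 q6 83.5 jaw now -83.3 pos [0.5948 0.0272 0.172 ] tool axes
 [[ 9.932e-01  1.161e-01  4.400e-03]
 [ 1.161e-01 -9.932e-01  1.100e-03]
 [ 4.500e-03 -6.000e-04 -1.000e+00]]
[-1.03522494  0.44200962 -2.59154967]
334 241
```

View pics/w3.png

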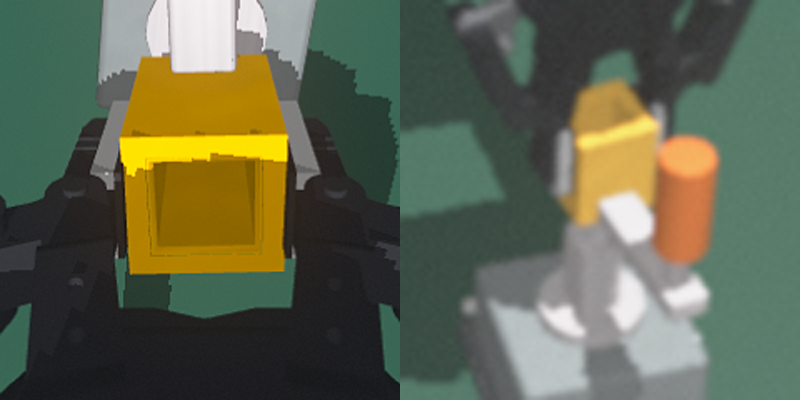

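The hub hangs right above the shaft end and looks aligned. I'll lower it onto the taper and watch the force.

carry_out(rows=[{"dx":0,"dy":0,"dz":1,"twist":0,"fingers":255},{"dx":0,"dy":0,"dz":1.7,"twist":0,"fingers":255},{"dx":0,"dy":0,"dz":2.2,"twist":0,"fingers":255},{"dx":0,"dy":0,"dz":2.7,"twist":0,"fingers":255},{"dx":-0.02,"dy":0,"dz":3.0,"twist":0,"fingers":255},{"dx":-0.02,"dy":0,"dz":3.2,"twist":0,"fingers":255},{"dx":-0.02,"dy":0,"dz":3.2,"twist":0,"fingers":255}])

```text
time: 7.65
position: [0.5947, 0.0271, 0.1399]
orientation: [-3.141, -0.004, 0.116]
wrist_force: [-0.1, -0.8, -2.5]
width: 0.0356
```

carry_out(rows=[{"dx":0,"dy":0,"dz":0.5,"twist":0,"fingers":255},{"dx":0,"dy":0,"dz":1.0,"twist":0,"fingers":255},{"dx":0,"dy":0,"dz":1.5,"twist":0,"fingers":255},{"dx":0,"dy":0,"dz":2.0,"twist":0,"fingers":255},{"dx":-0.01,"dy":0,"dz":2.5,"twist":0,"fingers":255},{"dx":-0.01,"dy":0,"dz":2.9,"twist":0,"fingers":255},{"dx":-0.01,"dy":0,"dz":3.1,"twist":0,"fingers":255},{"dx":-0.01,"dy":0,"dz":3.1,"twist":0,"fingers":255}])

```text
time: 8.65
position: [0.5947, 0.0272, 0.1087]
orientation: [-3.141, -0.004, 0.116]
wrist_force: [0.6, 0.3, -2.9]
width: 0.0352
```

carry_out(rows=[{"dx":0,"dy":0,"dz":0.15,"twist":0,"fingers":255},{"dx":0,"dy":0,"dz":0.3,"twist":0,"fingers":255},{"dx":0,"dy":0,"dz":0.35,"twist":0,"fingers":255},{"dx":0,"dy":0,"dz":0.35,"twist":0,"fingers":255}])

```text
time: 9.15
position: [0.5947, 0.0272, 0.1055]
orientation: [-3.141, -0.005, 0.116]
wrist_force: [-1.4, -0.0, 1.7]
width: 0.0356
```

carry_out(rows=[{"dx":0,"dy":0,"dz":0.1,"twist":0,"fingers":255},{"dx":0,"dy":0,"dz":0.2,"twist":0,"fingers":255},{"dx":0,"dy":0,"dz":0.2,"twist":0,"fingers":255}])

```text
time: 9.52
position: [0.5951, 0.0272, 0.1055]
orientation: [-3.141, -0.006, 0.116]
wrist_force: [-9.8, 0.5, 18.0]
width: 0.0354
```

It's seated: contact at TCP z 0.1055, exactly the expected home height. I'll start winding (negative twist is anticlockwise from above).

carry_out(rows=[{"dx":0,"dy":0,"dz":0,"twist":-5,"fingers":255},{"dx":0,"dy":0,"dz":0,"twist":-14,"fingers":255},{"dx":0,"dy":0,"dz":0,"twist":-23,"fingers":255},{"dx":0,"dy":0,"dz":0,"twist":-32,"fingers":255},{"dx":0,"dy":0,"dz":0,"twist":-41,"fingers":255},{"dx":0,"dy":0,"dz":0,"twist":-50,"fingers":255},{"dx":0,"dy":0,"dz":0,"twist":-60,"fingers":255},{"dx":0,"dy":0,"dz":0,"twist":-60,"fingers":255}])

```text
time: 10.52
position: [0.5946, 0.0271, 0.1055]
orientation: [3.138, -0.003, 1.166]
wrist_force: [-6.7, -0.4, 3.7]
width: 0.0351
```

```bash
python3 - <<'E'
from h import *
go([.5948,.0272,.1055]);st=arm.state();print(st['wrist_force'],st['torque'])
s=snap('top');pickle.dump(s,open('t2.pkl','wb'))
a=pickle.load(open('top.pkl','rb'))
f=lambda i:cv2.resize(i[80:240,220:320],(375,600),interpolation=cv2.INTER_CUBIC)
cv2.imwrite('pics/t2.png',np.hstack([f(a['pixels']),f(s['pixels'])]))
E
```

```text
cm [0.02 0.02 0.  ] twist -0.0 or -0.0 q6 23.3 jaw now -23.2 pos [0.5946 0.0271 0.1055] tool axes
 [[ 0.3935  0.9193  0.0043]
 [ 0.9193 -0.3935  0.001 ]
 [ 0.0026  0.0036 -1.    ]]
[-6.73351104 -0.40223024  3.66586258] [-0.02339989  1.23305913  0.06592319]
```

View pics/t2.png

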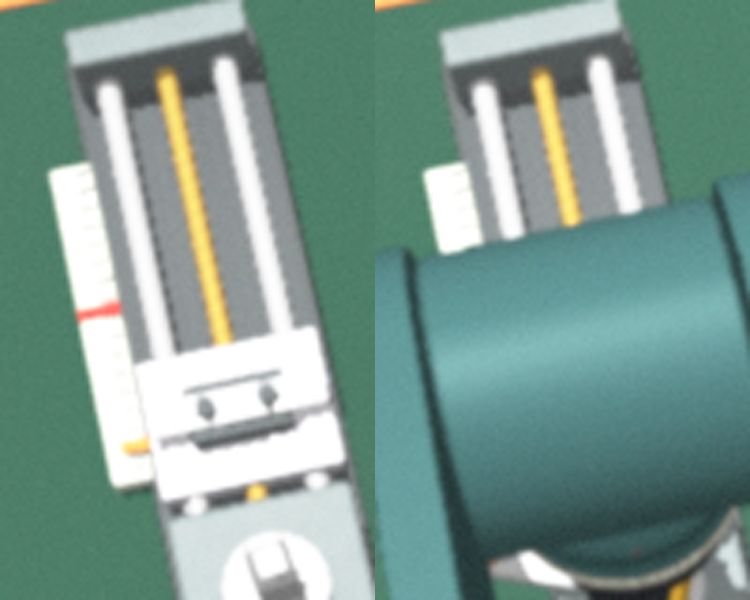

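```bash
cat >> h.py <<'E'
def pointer(s,verbose=True):
    "orange pointer and red line along rail direction, from colour + depth"
    C=cloud(s);h=cv2.cvtColor(s['pixels'],cv2.COLOR_BGR2HSV);X=C-np.array([.5948,.0271,0])
    r=np.array([np.cos(RA),np.sin(RA)]);l=np.array([-r[1],r[0]]);a=X[...,:2]@r;b=X[...,:2]@l
    box=(a>.03)&(a<.26)&(b>.03)&(b<.085)&(C[...,2]<.08)
    red=box&((h[...,0]<4)|(h[...,0]>174))&(h[...,1]>130)&(h[...,2]>80)
    org=box&(h[...,0]>=8)&(h[...,0]<=22)&(h[...,1]>130)&(h[...,2]>100)
    for n,m in(('red',red),('org',org)):
        v,u=np.nonzero(m)
        if len(u): print(n,len(u),'px',u.mean().round(1),v.mean().round(1),'a',np.median(a[m]).round(4),'b',b[m].min().round(4),b[m].max().round(4),'z',np.median(C[m][:,2]).round(4))
RA=0
E
python3 - <<'E'
import h
from h import *
s=pickle.load(open('top.pkl','rb'))
f=lambda x,y:((x+.5)/3.75-.5+220,(y+.5)/3.75-.5+80)
p=pt(s,*f(222,340));q=pt(s,*f(165,80));d=q-p;h.RA=np.arctan2(d[1],d[0]);print(p,q,np.degrees(h.RA))
L=[pt(s,*f(52,175)),pt(s,*f(112,487))];d=L[0]-L[1];print('scale edge',L,np.degrees(np.arctan2(d[1],d[0])))
w=pickle.load(open('w2.pkl','rb'));sc=pickle.load(open('scene.pkl','rb'))
for x in(s,w,sc):pointer(x);print()
print(pt(s,*f(137,447),.05)-pt(s,*f(100,311),.05))
pointer(snap('scene'));pointer(snap('wrist'))
E
```

```text
[0.72861337 0.02665924 0.0321383 ] [0.87081657 0.02665741 0.03256936] -0.0007344370695084889
scale edge [array([0.84146847, 0.0935617 , 0.01440852]), array([ 6.76947849e-01,  9.64692919e-02, -5.28037117e-04])] -1.0124897979193828
red 12 px 246.8 162.8 a 0.1685 b 0.0474 0.0667 z 0.0149
org 4 px 256.5 199.0 a 0.0912 b 0.0482 0.0537 z 0.0254

org 121 px 341.2 77.9 a 0.0943 b 0.0453 0.0603 z 0.0246

red 17 px 390.2 348.3 a 0.1672 b 0.0465 0.0658 z 0.0135
org 3 px 374.7 313.7 a 0.0938 b 0.0507 0.0535 z 0.0245

[-0.07117752 -0.00415619  0.        ]
red 17 px 390.2 348.3 a 0.1679 b 0.0457 0.0656 z 0.0153
org 3 px 376.0 316.0 a 0.0989 b 0.0511 0.0557 z 0.0223
red 591 px 570.5 55.5 a 0.1696 b 0.0473 0.0675 z 0.0156
org 393 px 449.9 120.9 a 0.1002 b 0.0434 0.0758 z 0.0246
```

Both cameras put the pointer about 69 mm short of the line, and the 60° turn moved it 6.7 mm as expected. About 625° remains, so I'll work in 180° strokes and regrasp the hub between them.

carry_out(rows=[{"dx":0,"dy":0,"dz":0,"twist":-9,"fingers":255},{"dx":0,"dy":0,"dz":0,"twist":-19,"fingers":255},{"dx":0,"dy":0,"dz":0,"twist":-29,"fingers":255},{"dx":0,"dy":0,"dz":0,"twist":-39,"fingers":255},{"dx":0,"dy":0,"dz":0,"twist":-49,"fingers":255},{"dx":0,"dy":0,"dz":0,"twist":-59,"fingers":255},{"dx":0,"dy":0,"dz":0,"twist":-69,"fingers":255},{"dx":0,"dy":0,"dz":0,"twist":-79,"fingers":255},{"dx":0,"dy":0,"dz":0,"twist":-89,"fingers":255},{"dx":0,"dy":0,"dz":0,"twist":-99,"fingers":255},{"dx":0,"dy":0,"dz":0,"twist":-109,"fingers":255},{"dx":0,"dy":0,"dz":0,"twist":-119,"fingers":255},{"dx":0,"dy":0,"dz":0,"twist":-129,"fingers":255},{"dx":0,"dy":0,"dz":0,"twist":-139,"fingers":255},{"dx":0,"dy":0,"dz":0,"twist":-149,"fingers":255},{"dx":0,"dy":0,"dz":0,"twist":-159,"fingers":255},{"dx":0,"dy":0,"dz":0,"twist":-168,"fingers":255},{"dx":0,"dy":0,"dz":0,"twist":-177,"fingers":255},{"dx":0,"dy":0,"dz":0,"twist":-180,"fingers":255},{"dx":0,"dy":0,"dz":0,"twist":-180,"fingers":255}])

```text
time: 13.18
position: [0.5942, 0.0263, 0.1056]
orientation: [-3.138, 0.001, -1.977]
wrist_force: [-5.0, -7.0, 2.5]
width: 0.0355
```

carry_out(rows=[{"dx":0,"dy":0,"dz":0,"twist":0,"fingers":75},{"dx":0,"dy":0,"dz":0,"twist":0,"fingers":75},{"dx":0,"dy":0,"dz":0,"twist":0,"fingers":75},{"dx":0,"dy":0,"dz":0,"twist":0,"fingers":75},{"dx":0,"dy":0,"dz":-1,"twist":0,"fingers":75},{"dx":0,"dy":0,"dz":-2,"twist":0,"fingers":75},{"dx":0,"dy":0,"dz":-2.7,"twist":0,"fingers":75},{"dx":0,"dy":0,"dz":-2.7,"twist":0,"fingers":75}])

```text
time: 14.18
position: [0.5944, 0.0263, 0.1335]
orientation: [-3.137, 0.001, -1.977]
wrist_force: [-0.1, 0.3, 0.5]
width: 0.0603
```

```bash
python3 - <<'E'
from h import *
go([.5948,.0272,.13]);print(arm.state()['wrist_force'],arm.state()['width'])
s=snap('wrist');pickle.dump(s,open('w4.pkl','wb'));sc=snap('scene');pickle.dump(sc,open('s4.pkl','wb'))
pointer(sc);pointer(s)
C=cloud(sc);h=cv2.cvtColor(sc['pixels'],cv2.COLOR_BGR2HSV);m=(np.hypot(C[...,0]-.595,C[...,1]-.027)<.03)&(h[...,0]>20)&(h[...,0]<34)&(h[...,1]>130)
print('hub top z',np.percentile(C[m][:,2],[50,90,97]),m.sum())
b=sc['pixels'][195:295,285:385];cv2.imwrite('pics/s4.png',np.hstack([cv2.resize(b,(400,400),interpolation=cv2.INTER_CUBIC),cv2.resize(s['pixels'],(400,400))]))
E
```

```text
cm [-0.09 -0.    0.35] twist -0.0 or -0.0 q6 -156.6 jaw now 156.7 pos [0.5944 0.0263 0.1335] tool axes
 [[-3.955e-01 -9.184e-01  4.600e-03]
 [-9.184e-01  3.956e-01 -5.000e-04]
 [-1.300e-03 -4.500e-03 -1.000e+00]]
[-0.08143137  0.28184151  0.53021245] 0.06025344844948245
red 17 px 390.2 348.3 a 0.1672 b 0.047 0.0655 z 0.0142
org 4 px 380.0 324.2 a 0.1199 b 0.0516 0.0549 z 0.0235
hub top z [0.11581047 0.11669392 0.11716334] 50
```

View pics/s4.png

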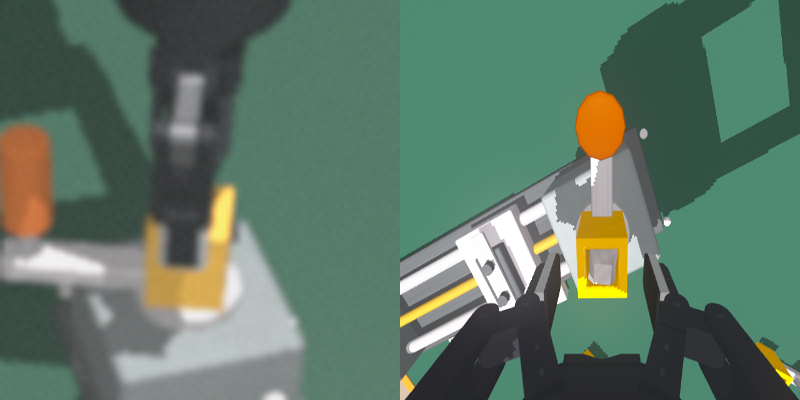

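The crank is seated on the shaft (hub top at z 0.116, shaft end visible inside the socket) and released. The pointer has moved 26 mm, as expected. I'll go back 180° and regrasp.

carry_out(rows=[{"dx":-0.09,"dy":0,"dz":0,"twist":10,"fingers":75},{"dx":-0.09,"dy":0,"dz":0,"twist":20,"fingers":75},{"dx":-0.09,"dy":0,"dz":0,"twist":30,"fingers":75},{"dx":-0.09,"dy":0,"dz":0,"twist":40,"fingers":75},{"dx":-0.09,"dy":0,"dz":0,"twist":50,"fingers":75},{"dx":-0.09,"dy":0,"dz":0,"twist":60,"fingers":75},{"dx":-0.09,"dy":0,"dz":0,"twist":70,"fingers":75},{"dx":-0.09,"dy":0,"dz":0,"twist":80,"fingers":75},{"dx":-0.09,"dy":0,"dz":0,"twist":90,"fingers":75},{"dx":-0.09,"dy":0,"dz":0,"twist":100,"fingers":75},{"dx":-0.09,"dy":0,"dz":0,"twist":110,"fingers":75},{"dx":-0.09,"dy":0,"dz":0,"twist":120,"fingers":75},{"dx":-0.09,"dy":0,"dz":0,"twist":130,"fingers":75},{"dx":-0.09,"dy":0,"dz":0,"twist":140,"fingers":75},{"dx":-0.09,"dy":0,"dz":0,"twist":150,"fingers":75},{"dx":-0.09,"dy":0,"dz":0,"twist":160,"fingers":75},{"dx":-0.09,"dy":0,"dz":0,"twist":170,"fingers":75},{"dx":-0.09,"dy":0,"dz":0,"twist":179.5,"fingers":75},{"dx":-0.09,"dy":0,"dz":0,"twist":179.5,"fingers":75}])

```text
time: 16.65
position: [0.5942, 0.0272, 0.132]
orientation: [3.139, -0.001, 1.174]
wrist_force: [-0.4, 0.2, 0.1]
width: 0.0606
```

carry_out(rows=[{"dx":0,"dy":0,"dz":1,"twist":0,"fingers":75},{"dx":0,"dy":0,"dz":2,"twist":0,"fingers":75},{"dx":0,"dy":0,"dz":2.7,"twist":0,"fingers":75},{"dx":0,"dy":0,"dz":2.7,"twist":0,"fingers":255},{"dx":0,"dy":0,"dz":2.7,"twist":0,"fingers":255},{"dx":0,"dy":0,"dz":2.7,"twist":0,"fingers":255},{"dx":0,"dy":0,"dz":2.7,"twist":0,"fingers":255},{"dx":0,"dy":0,"dz":2.7,"twist":0,"fingers":255},{"dx":0,"dy":0,"dz":2.7,"twist":0,"fingers":255},{"dx":0,"dy":0,"dz":2.7,"twist":0,"fingers":255}])

```text
time: 17.9
position: [0.5943, 0.0272, 0.105]
orientation: [3.139, -0.001, 1.174]
wrist_force: [-1.0, -1.1, -2.7]
width: 0.0357
```

carry_out(rows=[{"dx":0,"dy":0,"dz":0,"twist":-9,"fingers":255},{"dx":0,"dy":0,"dz":0,"twist":-19,"fingers":255},{"dx":0,"dy":0,"dz":0,"twist":-29,"fingers":255},{"dx":0,"dy":0,"dz":0,"twist":-39,"fingers":255},{"dx":0,"dy":0,"dz":0,"twist":-49,"fingers":255},{"dx":0,"dy":0,"dz":0,"twist":-59,"fingers":255},{"dx":0,"dy":0,"dz":0,"twist":-69,"fingers":255},{"dx":0,"dy":0,"dz":0,"twist":-79,"fingers":255},{"dx":0,"dy":0,"dz":0,"twist":-89,"fingers":255},{"dx":0,"dy":0,"dz":0,"twist":-99,"fingers":255},{"dx":0,"dy":0,"dz":0,"twist":-109,"fingers":255},{"dx":0,"dy":0,"dz":0,"twist":-119,"fingers":255},{"dx":0,"dy":0,"dz":0,"twist":-129,"fingers":255},{"dx":0,"dy":0,"dz":0,"twist":-139,"fingers":255},{"dx":0,"dy":0,"dz":0,"twist":-149,"fingers":255},{"dx":0,"dy":0,"dz":0,"twist":-159,"fingers":255},{"dx":0,"dy":0,"dz":0,"twist":-168,"fingers":255},{"dx":0,"dy":0,"dz":0,"twist":-177,"fingers":255},{"dx":0,"dy":0,"dz":0,"twist":-180,"fingers":255},{"dx":0,"dy":0,"dz":0,"twist":-180,"fingers":255}])

```text
time: 20.4
position: [0.594, 0.0262, 0.105]
orientation: [-3.139, -0.001, -1.967]
wrist_force: [-3.9, -8.5, -1.4]
width: 0.0358
```

carry_out(rows=[{"dx":0,"dy":0,"dz":0,"twist":0,"fingers":75},{"dx":0,"dy":0,"dz":0,"twist":0,"fingers":75},{"dx":0,"dy":0,"dz":0,"twist":0,"fingers":75},{"dx":0,"dy":0,"dz":0,"twist":0,"fingers":75},{"dx":0,"dy":0,"dz":-1,"twist":0,"fingers":75},{"dx":0,"dy":0,"dz":-2,"twist":0,"fingers":75},{"dx":0,"dy":0,"dz":-2.7,"twist":0,"fingers":75},{"dx":0,"dy":0,"dz":-2.7,"twist":0,"fingers":75}])

```text
time: 21.4
position: [0.5942, 0.0263, 0.1329]
orientation: [-3.138, -0.001, -1.967]
wrist_force: [0.3, -0.8, -0.3]
width: 0.0602
```

```bash
python3 - <<'E'
from h import *
go([.5948,.0272,.1325]);print(arm.state()['wrist_force'],arm.state()['width'])
sc=snap('scene');pickle.dump(sc,open('s5.pkl','wb'));pointer(sc)
C=cloud(sc);h=cv2.cvtColor(sc['pixels'],cv2.COLOR_BGR2HSV);m=(np.hypot(C[...,0]-.595,C[...,1]-.027)<.03)&(h[...,0]>20)&(h[...,0]<34)&(h[...,1]>130)
print('hub top z',np.percentile(C[m][:,2],[50,90,97]),m.sum())
E
```

```text
cm [-0.11 -0.02  0.04] twist -0.0 or -0.0 q6 -157.1 jaw now 157.3 pos [0.5942 0.0263 0.1329] tool axes
 [[-0.3863 -0.9224  0.003 ]
 [-0.9224  0.3863 -0.0023]
 [ 0.001  -0.0036 -1.    ]]
[ 0.3225473  -0.80547957 -0.28899601] 0.0602297930071504
red 16 px 390.4 348.2 a 0.1675 b 0.0473 0.0641 z 0.0147
org 3 px 384.7 332.7 a 0.1397 b 0.0524 0.0547 z 0.0241
hub top z [0.11520175 0.11665496 0.11715336] 52
```

The pointer moved another 20 mm, leaving about 28 mm. I'll make another full stroke.

carry_out(rows=[{"dx":-0.1,"dy":0,"dz":0,"twist":10,"fingers":75},{"dx":-0.1,"dy":0,"dz":0,"twist":20,"fingers":75},{"dx":-0.1,"dy":0,"dz":0,"twist":30,"fingers":75},{"dx":-0.1,"dy":0,"dz":0,"twist":40,"fingers":75},{"dx":-0.1,"dy":0,"dz":0,"twist":50,"fingers":75},{"dx":-0.1,"dy":0,"dz":0,"twist":60,"fingers":75},{"dx":-0.1,"dy":0,"dz":0,"twist":70,"fingers":75},{"dx":-0.1,"dy":0,"dz":0,"twist":80,"fingers":75},{"dx":-0.1,"dy":0,"dz":0,"twist":90,"fingers":75},{"dx":-0.1,"dy":0,"dz":0,"twist":100,"fingers":75},{"dx":-0.1,"dy":0,"dz":0,"twist":110,"fingers":75},{"dx":-0.1,"dy":0,"dz":0,"twist":120,"fingers":75},{"dx":-0.1,"dy":0,"dz":0,"twist":130,"fingers":75},{"dx":-0.1,"dy":0,"dz":0,"twist":140,"fingers":75},{"dx":-0.1,"dy":0,"dz":0,"twist":150,"fingers":75},{"dx":-0.1,"dy":0,"dz":0,"twist":160,"fingers":75},{"dx":-0.1,"dy":0,"dz":0,"twist":170,"fingers":75},{"dx":-0.1,"dy":0,"dz":0,"twist":179.5,"fingers":75},{"dx":-0.1,"dy":0,"dz":0,"twist":179.5,"fingers":75}])

```text
time: 23.82
position: [0.5942, 0.0272, 0.1319]
orientation: [3.139, 0.002, 1.184]
wrist_force: [-0.2, -0.3, -0.3]
width: 0.0603
```

carry_out(rows=[{"dx":0,"dy":0,"dz":1,"twist":0,"fingers":75},{"dx":0,"dy":0,"dz":2,"twist":0,"fingers":75},{"dx":0,"dy":0,"dz":2.7,"twist":0,"fingers":75},{"dx":0,"dy":0,"dz":2.7,"twist":0,"fingers":255},{"dx":0,"dy":0,"dz":2.7,"twist":0,"fingers":255},{"dx":0,"dy":0,"dz":2.7,"twist":0,"fingers":255},{"dx":0,"dy":0,"dz":2.7,"twist":0,"fingers":255},{"dx":0,"dy":0,"dz":2.7,"twist":0,"fingers":255},{"dx":0,"dy":0,"dz":2.7,"twist":0,"fingers":255},{"dx":0,"dy":0,"dz":2.7,"twist":0,"fingers":255}])

```text
time: 25.08
position: [0.5943, 0.0271, 0.1049]
orientation: [3.139, 0.001, 1.184]
wrist_force: [-0.3, 0.2, -2.9]
width: 0.0359
```

carry_out(rows=[{"dx":0,"dy":0,"dz":0,"twist":-9,"fingers":255},{"dx":0,"dy":0,"dz":0,"twist":-19,"fingers":255},{"dx":0,"dy":0,"dz":0,"twist":-29,"fingers":255},{"dx":0,"dy":0,"dz":0,"twist":-39,"fingers":255},{"dx":0,"dy":0,"dz":0,"twist":-49,"fingers":255},{"dx":0,"dy":0,"dz":0,"twist":-59,"fingers":255},{"dx":0,"dy":0,"dz":0,"twist":-69,"fingers":255},{"dx":0,"dy":0,"dz":0,"twist":-79,"fingers":255},{"dx":0,"dy":0,"dz":0,"twist":-89,"fingers":255},{"dx":0,"dy":0,"dz":0,"twist":-99,"fingers":255},{"dx":0,"dy":0,"dz":0,"twist":-109,"fingers":255},{"dx":0,"dy":0,"dz":0,"twist":-119,"fingers":255},{"dx":0,"dy":0,"dz":0,"twist":-129,"fingers":255},{"dx":0,"dy":0,"dz":0,"twist":-139,"fingers":255},{"dx":0,"dy":0,"dz":0,"twist":-149,"fingers":255},{"dx":0,"dy":0,"dz":0,"twist":-159,"fingers":255},{"dx":0,"dy":0,"dz":0,"twist":-168,"fingers":255},{"dx":0,"dy":0,"dz":0,"twist":-177,"fingers":255},{"dx":0,"dy":0,"dz":0,"twist":-180,"fingers":255},{"dx":0,"dy":0,"dz":0,"twist":-180,"fingers":255}])

```text
time: 27.58
position: [0.5939, 0.0262, 0.1048]
orientation: [-3.14, -0.003, -1.957]
wrist_force: [-3.4, -8.4, -0.7]
width: 0.0358
```

carry_out(rows=[{"dx":0,"dy":0,"dz":0,"twist":0,"fingers":75},{"dx":0,"dy":0,"dz":0,"twist":0,"fingers":75},{"dx":0,"dy":0,"dz":0,"twist":0,"fingers":75},{"dx":0,"dy":0,"dz":0,"twist":0,"fingers":75},{"dx":0,"dy":0,"dz":-1,"twist":0,"fingers":75},{"dx":0,"dy":0,"dz":-2,"twist":0,"fingers":75},{"dx":0,"dy":0,"dz":-2.7,"twist":0,"fingers":75},{"dx":0,"dy":0,"dz":-2.7,"twist":0,"fingers":75}])

```text
time: 28.58
position: [0.5942, 0.0264, 0.1327]
orientation: [-3.138, -0.003, -1.957]
wrist_force: [-0.1, -0.6, 0.1]
width: 0.0602
```

```bash
python3 - <<'E'
from h import *
go([.5948,.0272,.1325]);print(arm.state()['wrist_force'],arm.state()['width'])
for n in('scene','wrist'):
    sc=snap(n);pointer(sc)
sc=snap('scene');C=cloud(sc);h=cv2.cvtColor(sc['pixels'],cv2.COLOR_BGR2HSV);m=(np.hypot(C[...,0]-.595,C[...,1]-.027)<.03)&(h[...,0]>20)&(h[...,0]<34)&(h[...,1]>130)
print('hub top z',np.percentile(C[m][:,2],[50,90,97]),m.sum())
E
```

```text
cm [-0.1  -0.02  0.02] twist -0.0 or -0.0 q6 -157.6 jaw now 157.9 pos [0.5942 0.0264 0.1327] tool axes
 [[-0.377  -0.9262  0.0019]
 [-0.9262  0.377  -0.0039]
 [ 0.0029 -0.0032 -1.    ]]
[-0.1349315  -0.56591331  0.09271847] 0.06015687598582619
red 6 px 393.5 347.5 a 0.1681 b 0.0553 0.0647 z 0.0146
org 3 px 388.3 341.3 a 0.1589 b 0.0516 0.0543 z 0.0241
hub top z [0.11544536 0.11687267 0.11800999] 50
```

carry_out(rows=[{"dx":-0.1,"dy":0,"dz":0,"twist":10,"fingers":75},{"dx":-0.1,"dy":0,"dz":0,"twist":20,"fingers":75},{"dx":-0.1,"dy":0,"dz":0,"twist":30,"fingers":75},{"dx":-0.1,"dy":0,"dz":0,"twist":40,"fingers":75},{"dx":-0.1,"dy":0,"dz":0,"twist":50,"fingers":75},{"dx":-0.1,"dy":0,"dz":0,"twist":60,"fingers":75},{"dx":-0.1,"dy":0,"dz":0,"twist":70,"fingers":75},{"dx":-0.1,"dy":0,"dz":0,"twist":80,"fingers":75},{"dx":-0.1,"dy":0,"dz":0,"twist":90,"fingers":75},{"dx":-0.1,"dy":0,"dz":0,"twist":100,"fingers":75},{"dx":-0.1,"dy":0,"dz":0,"twist":110,"fingers":75},{"dx":-0.1,"dy":0,"dz":0,"twist":120,"fingers":75},{"dx":-0.1,"dy":0,"dz":0,"twist":130,"fingers":75},{"dx":-0.1,"dy":0,"dz":0,"twist":140,"fingers":75},{"dx":-0.1,"dy":0,"dz":0,"twist":150,"fingers":75},{"dx":-0.1,"dy":0,"dz":0,"twist":160,"fingers":75},{"dx":-0.1,"dy":0,"dz":0,"twist":170,"fingers":75},{"dx":-0.1,"dy":0,"dz":0,"twist":179.5,"fingers":75},{"dx":-0.1,"dy":0,"dz":0,"twist":179.5,"fingers":75}])

```text
time: 31.1
position: [0.594, 0.0273, 0.1311]
orientation: [3.141, 0.004, 1.194]
wrist_force: [0.1, 0.4, 0.5]
width: 0.0607
```

```bash
python3 - <<'E'
from h import *
s=snap('wrist');pickle.dump(s,open('w6.pkl','wb'));pointer(s)
u,v=proj(s,[[.758,.08,.02]])[0].astype(int);print(u,v);u=np.clip(u,100,540);v=np.clip(v,75,405)
cv2.imwrite('pics/w6.png',cv2.resize(s['pixels'][v-75:v+75,u-100:u+100],(800,600),interpolation=cv2.INTER_CUBIC));print(u-100,v-75)
E
```

```text
red 329 px 549.4 67.3 a 0.1706 b 0.0476 0.0674 z 0.0157
org 388 px 542.3 83.4 a 0.1596 b 0.0445 0.0605 z 0.0243
543 81
440 6
```

View pics/w6.png

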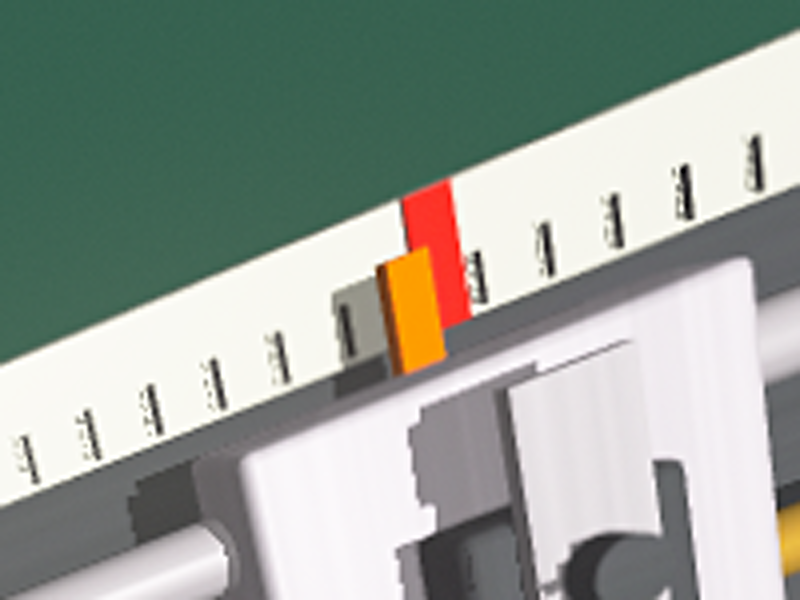

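```bash
python3 - <<'E'
from h import *
s=pickle.load(open('w6.pkl','rb'))
f=lambda x,y:((x+.5)/4-.5+440,(y+.5)/4-.5+6)
for n,P,z in(('red',((402,200),(452,180),(470,318)),.0152),('org',((388,266),(428,248),(445,357),(403,373)),.0243),('ticks',((157,432),(290,380),(555,272),(622,245),(690,217),(762,188)),.0152)):
    print(n,np.array([pt(s,*f(*p),z) for p in P]).round(4).tolist())
C=cloud(s);h=cv2.cvtColor(s['pixels'],cv2.COLOR_BGR2HSV)
m=((h[...,0]<4)|(h[...,0]>174))&(h[...,1]>130)&(C[...,1]>.0905-.002)&(C[...,1]<.0955)&(abs(C[...,0]-.765)<.03);x=C[m][:,0];print('red',m.sum(),x.mean(),x.min(),x.max(),np.median(C[m][:,2]))
m=(h[...,0]>=8)&(h[...,0]<=22)&(h[...,1]>130)&(C[...,1]>.07)&(abs(C[...,0]-.755)<.03)&(C[...,2]>.0225)&(C[...,2]<.03);x=C[m][:,0];print('org',m.sum(),x.mean(),x.min(),x.max(),np.median(C[m][:,2]))
E
```

```text
red [[0.7613, 0.0946, 0.0152], [0.7686, 0.0945, 0.0152], [0.7682, 0.0746, 0.0152]]
org [[0.7527, 0.0871, 0.0243], [0.7584, 0.0873, 0.0243], [0.7583, 0.0718, 0.0243], [0.7522, 0.0719, 0.0243]]
ticks [[0.7201, 0.0764, 0.0152], [0.741, 0.0761, 0.0152], [0.781, 0.0762, 0.0152], [0.7907, 0.0762, 0.0152], [0.8005, 0.0763, 0.0152], [0.8107, 0.0762, 0.0152]]
red 144 0.7647148252371108 0.7608676851849692 0.7738693794064996 0.015754150924391613
org 352 0.7548298502206655 0.751511810957101 0.7589994354138437 0.024440920463494137
```

By the enlarged wrist picture, the red line centre is at x 0.765 and the pointer at x 0.7554. About 9.6 mm remains, roughly 86°. I'll turn 84°, release, and measure again.

carry_out(rows=[{"dx":0,"dy":0,"dz":1,"twist":0,"fingers":75},{"dx":0,"dy":0,"dz":2,"twist":0,"fingers":75},{"dx":0,"dy":0,"dz":2.6,"twist":0,"fingers":75},{"dx":0,"dy":0,"dz":2.6,"twist":0,"fingers":255},{"dx":0,"dy":0,"dz":2.6,"twist":0,"fingers":255},{"dx":0,"dy":0,"dz":2.6,"twist":0,"fingers":255},{"dx":0,"dy":0,"dz":2.6,"twist":0,"fingers":255},{"dx":0,"dy":0,"dz":2.6,"twist":0,"fingers":255},{"dx":0,"dy":0,"dz":2.6,"twist":0,"fingers":255},{"dx":0,"dy":0,"dz":2.6,"twist":0,"fingers":255}])

```text
time: 32.4
position: [0.5942, 0.0272, 0.1053]
orientation: [3.14, 0.004, 1.197]
wrist_force: [4.6, -2.9, -2.4]
width: 0.0353
```

carry_out(rows=[{"dx":0,"dy":0,"dz":0,"twist":-9,"fingers":255},{"dx":0,"dy":0,"dz":0,"twist":-19,"fingers":255},{"dx":0,"dy":0,"dz":0,"twist":-29,"fingers":255},{"dx":0,"dy":0,"dz":0,"twist":-39,"fingers":255},{"dx":0,"dy":0,"dz":0,"twist":-49,"fingers":255},{"dx":0,"dy":0,"dz":0,"twist":-59,"fingers":255},{"dx":0,"dy":0,"dz":0,"twist":-69,"fingers":255},{"dx":0,"dy":0,"dz":0,"twist":-78,"fingers":255},{"dx":0,"dy":0,"dz":0,"twist":-84,"fingers":255},{"dx":0,"dy":0,"dz":0,"twist":-84,"fingers":255},{"dx":0,"dy":0,"dz":0,"twist":-84,"fingers":255}])

```text
time: 33.78
position: [0.5938, 0.027, 0.1052]
orientation: [-3.137, 0.001, 2.66]
wrist_force: [-4.0, -4.5, 0.7]
width: 0.0355
```

carry_out(rows=[{"dx":0,"dy":0,"dz":0,"twist":0,"fingers":75},{"dx":0,"dy":0,"dz":0,"twist":0,"fingers":75},{"dx":0,"dy":0,"dz":0,"twist":0,"fingers":75},{"dx":0,"dy":0,"dz":0,"twist":0,"fingers":75},{"dx":0,"dy":0,"dz":-2,"twist":0,"fingers":75},{"dx":0,"dy":0,"dz":-5,"twist":0,"fingers":75},{"dx":0,"dy":0,"dz":-9,"twist":0,"fingers":75},{"dx":0,"dy":0,"dz":-12,"twist":10,"fingers":75},{"dx":0,"dy":0,"dz":-12,"twist":20,"fingers":75},{"dx":0,"dy":0,"dz":-12,"twist":30,"fingers":75},{"dx":0,"dy":0,"dz":-12,"twist":40,"fingers":75},{"dx":0,"dy":0,"dz":-12,"twist":50,"fingers":75},{"dx":0,"dy":0,"dz":-12,"twist":60,"fingers":75},{"dx":0,"dy":0,"dz":-12,"twist":70,"fingers":75},{"dx":0,"dy":0,"dz":-12,"twist":80,"fingers":75},{"dx":0,"dy":0,"dz":-12,"twist":84,"fingers":75},{"dx":0,"dy":0,"dz":-12,"twist":84,"fingers":75},{"dx":0,"dy":0,"dz":-12,"twist":84,"fingers":75}])

```text
time: 36.02
position: [0.5939, 0.0275, 0.226]
orientation: [3.14, 0.004, 1.196]
wrist_force: [0.3, -1.0, -0.1]
width: 0.0602
```

```bash
python3 - <<'E'
from h import *
s=snap('wrist');pickle.dump(s,open('w7.pkl','wb'));pointer(s);sc=snap('scene');pickle.dump(sc,open('s7.pkl','wb'));pointer(sc);t=snap('top');pointer(t)
C=cloud(s);h=cv2.cvtColor(s['pixels'],cv2.COLOR_BGR2HSV);m=(np.hypot(C[...,0]-.595,C[...,1]-.027)<.04)&(h[...,0]>20)&(h[...,0]<34)&(h[...,1]>130)
print('hub top z',np.percentile(C[m][:,2],[50,90,97]),m.sum())
u,v=proj(s,[[.763,.08,.02]])[0].astype(int);print(u,v);u=np.clip(u,60,580);v=np.clip(v,60,420)
a=cv2.resize(s['pixels'][v-60:v+60,u-60:u+60],(480,480),interpolation=cv2.INTER_CUBIC)
b=cv2.resize(s['pixels'],None,fx=.5,fy=.5);c=np.zeros((480,800,3),np.uint8);c[:,:480]=a;c[:240,480:]=b;c[240:,480:]=cv2.resize(sc['pixels'][200:380,270:510],(320,240));cv2.imwrite('pics/w7.png',c);print(u-60,v-60)
E
```

```text
red 133 px 479.1 87.0 a 0.1683 b 0.0479 0.0677 z 0.0157
org 167 px 486.1 94.5 a 0.1693 b 0.0444 0.0603 z 0.0246
red 4 px 394.0 347.5 a 0.1684 b 0.0568 0.0649 z 0.0155
org 7 px 391.3 346.4 a 0.171 b 0.0505 0.0565 z 0.0237
hub top z [0.11514094 0.1162143  0.11660498] 2248
482 94
422 34
```

View pics/w7.png

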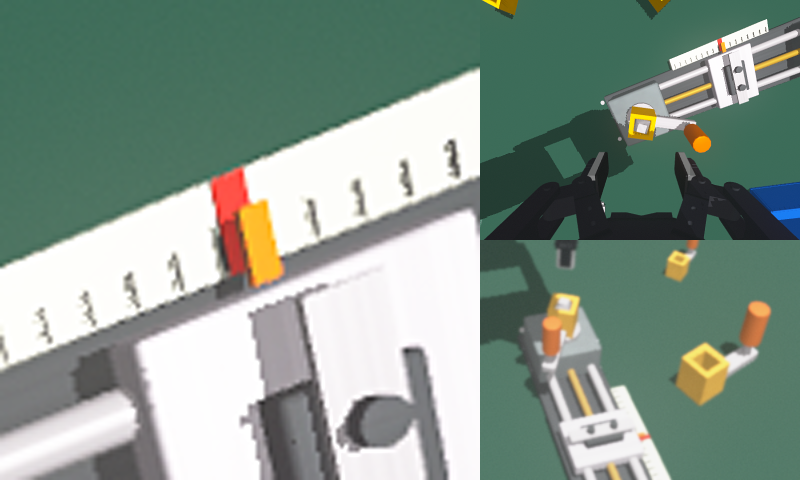

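```bash
python3 - <<'E'
from h import *
s=pickle.load(open('w7.pkl','rb'))
f=lambda x,y:((x+.5)/4-.5+422,(y+.5)/4-.5+34)
for n,P,z in(('red',((211,181),(243,169)),.0155),('org',((240,210),(270,200),(283,275),(252,286)),.0245)):
    q=np.array([pt(s,*f(*p),z) for p in P]);print(n,q.round(4).tolist(),q.mean(0))
def an(s):
    C=cloud(s);h=cv2.cvtColor(s['pixels'],cv2.COLOR_BGR2HSV)
    for n,m in(('red',((h[...,0]<4)|(h[...,0]>174))&(h[...,1]>130)&(C[...,1]>.0885)&(C[...,1]<.0955)&(abs(C[...,0]-.765)<.012)),('org',(h[...,0]>=8)&(h[...,0]<=22)&(h[...,1]>130)&(C[...,1]>.07)&(abs(C[...,0]-.76)<.03)&(C[...,2]>.0225)&(C[...,2]<.03))):
        x=C[m][:,0];print(n,m.sum(),x.mean(),np.percentile(x,[2,50,98]))
an(s);an(pickle.load(open('s7.pkl','rb')))
S=pickle.load(open('s7.pkl','rb'));
for x in(.763,.765,.767):print(x,proj(S,[[x,.0795,.0245]]),proj(S,[[x,.092,.0155]]))
E
```

```text
red [[0.7613, 0.0947, 0.0155], [0.7682, 0.0945, 0.0155]] [0.76474964 0.0946027  0.0155    ]
org [[0.7619, 0.0873, 0.0245], [0.7682, 0.0869, 0.0245], [0.7676, 0.0715, 0.0245], [0.761, 0.0718, 0.0245]] [0.76467434 0.07937561 0.0245    ]
red 66 0.7644483748902515 [0.76072421 0.76454346 0.76778749]
org 162 0.7639739080793053 [0.76088417 0.76408922 0.76732567]
red 2 0.762265889179215 [0.76180489 0.76226589 0.76272689]
org 7 0.7654254920688759 [0.76366122 0.76582791 0.76707052]
0.763 [[390.04814765 345.32569694]] [[396.11275304 346.90414459]]
0.765 [[390.48939634 346.24162637]] [[396.5590289  347.81297357]]
0.767 [[390.93204275 347.16047858]] [[397.00669976 348.72466821]]
```

The pointer (x 0.7647) and the red line (x 0.7647) agree. The hub is home and the gripper is clear, so I'll hand the job in.

```bash
python3 -c "
from plant import arm
print(arm.state()['time'],arm.state()['wrist_force']);print(arm.finish_job())"
```

```text
36.175 [ 0.16847278 -0.06315408  0.65110298]
the job is handed in; nothing more can be done
None
```

The job is done and handed in at 36.2 s of the 72 s allowed. I fitted the middle-sized orange crank fully down on the square shaft and wound it about 684° (1.9 turns) anticlockwise. I turned it by its hub in five strokes with three regrasps, then let go and raised the gripper 12 cm clear.

- **Pointer:** in the last wrist picture the pointer centre and the red line centre are both at x = 0.7647 m. The colour and depth check on the same picture agrees to 0.5 mm.
- **Scene camera:** its depth reading put the pointer 1–3 mm past the line. That rests on only a few pixels per mark, so I trusted the wrist camera.
- **Fit:** the hub top is at z = 0.115 m, the expected height, with the shaft end visible in the socket.
- **Forces and other parts:** the highest wrist force reported at the end of a move was about 20 N. I did not go near the black crank, but I did not check its position again at the end.
- **Refused move:** my first move call was rejected for leaving out the finger values. Nothing moved, and I resent it.

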